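# Wedge a joinery rail in under a sprung hold-down roller

## Robot

A 6-joint arm with a two-finger parallel gripper is mounted at the origin on the work surface. World frame = base frame: x ahead of the robot, y to its left, z up, the work surface at z = 0. Lengths are in m, angles in rad, forces in N, time in s.
With the tool pointing down it reaches from about 0.35 to 0.85 m from the base axis. Payload 8.1 kg.
Tool frame: the origin (TCP) lies on the mounting face of the last link; the fingertips stand 186 mm ahead of it and the grasp point (between the pads) lies 167 mm ahead of it; z points along the fingers, y is the line along which they close (so a half turn about z gives the same grasp; the last joint's range is limited). The gripper opens to 93 mm and grips with 3 to 60 N. Pads are 15 mm wide; open, the fingers measure 128 mm over their backs; the gripper's body (75 mm by 188 mm) begins 65 mm behind the grasp point.
Start: joints at [1.136, 0.13, 1.488, -0, 1.523, -0.085], TCP at [0.206, 0.564, 0.405] pointing down, gripper open.
Joint ranges: [-2.96, 2.96], [-0.89, 2.26], [0.02, 2.5], [-1.34, 4.48], [0, 2.73], [-2.66, 2.66]. Speed limits (rad/s): [2.39, 2.39, 2.79, 3.14, 3.14, 3.14].

## Interface

Orientations are given as a rotation vector (axis times angle).
In Python, from plant import read_state, read_camera, camera_params, close_job gives the robot as it stands. The module is installed in compiled form; this text tells all that it offers.
- The arm moves only by the tool servo_tool, never from a script. Its argument "increments" is a list of rows, each an object with "slide": the shift along the tool's x, y, z in mm, a list of three; "dr": the turn, a rotation vector about the tool's x, y, z in rad, a list of three; "jaw": the closure, from 0 (fully open) to 1 (shut). In form: [{"slide": [x, y, z], "dr": [ax, ay, az], "jaw": jaw}, ...]. A call has 1 to 20 rows; each row is the pose to reach, as a shift and turn from the pose commanded when the call began, along the tool's axes at that moment; what a row does not reach only later rows make up. A row lasts 1/10 s, in which the tool goes at most 50 mm and 8.59 degrees, less where a joint would pass 70% of its speed; a pose out of reach is approached as far as the arm can. A call with a gripper value outside its range is refused whole. The fingers move at their own pace and stop on an object; "force" is the grip in N (left out, the last holds). Time passes only in rows, so rows that repeat a pose let the fingers close. It gives the time, the measured TCP pose, the force, the opening and the grip force at its end, in the units of the state.
- read_state(): the state, without advancing time (a new reading comes with each control period).
- read_camera(name): name is "scene" or "top" or "wrist"; returns (picture, depth): 480x640x3 uint8, red, green, blue; 480x640 float32, m along the optical axis (not along the pixel's ray), 0 where there is no reading.
- camera_params(name): a dict with "fx", "fy", "cx", "cy" (pixels), "k1" (the pictures are not rectified: a ray, as slopes to the right and down, at radius r is drawn at 1 + k1 r^2 times it, then the intrinsics apply), "rvec" (rotation vector, rad) and "tvec" (3), from world to camera coordinates, as OpenCV has them. Camera axes: x right, y down, z forward; pixel columns grow to the right and rows downward; lengths in m; the calibration is good to about 2 mm. A picture is of the moment at which its call begins: read the wrist's pose just before it. camera_params takes no time and is no camera call; for the wrist camera it gives the pose at the moment of the call.
- close_job(): hands the job in; it is judged then, once.
The state is a dict: "t": time; "q": joint angles; "dq": joint speeds; "joint_torque": joint torques, N m; "tool_pos": TCP position; "orientation": TCP orientation; "force": force on the tool from outside, world axes, zero at the start; "wrist_torque": the same for the moment, N m; "opening": finger opening in m; "gripper_force": force on a finger pad.
Only numpy, scipy, OpenCV 4.12 (cv2) and the standard library are available. Lean on these libraries where they do the work, as an engineer would, in place of code of your own. Each camera call takes 0.05 s, during which the arm holds its last target. There are 200 camera calls.

## Task

Load the long plain rail under the jig's sprung roller arm, which sits too low for the rail's square end. Lay the bevelled wedge in the channel just before the roller, thin end towards it, lay the rail in behind, and push the rail along so that the wedge lifts the arm and holds it open while the rail slides in beneath, until the wedge meets the end stop and the roller bears on the rail. Leave the other things on the bench where they are.

Things in the scene. Friction and masses are not known exactly. Their poses are not given: they have to be found in the camera images.
- jig: Fixed grey-board jig with an open-topped channel. Origin: on the bench, on the channel's centre line, below the roller. y: pushing direction, from the loading end (-370 mm) to the end stop's face (+160 mm; 42 mm high). x: towards the arm's bracket (90 to 140 mm, 74 mm high). Channel floor 12 mm above the bench, 60 mm wide, between guide strips 12 mm thick whose tops are 20 mm above the bench.
- clamp_arm (a joint): Angle (rad) of the sprung steel arm that reaches over the channel and ends in a free-turning black roller, 30 mm across, on the centre line. 0 = down, roller 10 mm above the channel floor; grows as it rises, 0.23 when on a part 36 mm high (arm then up to 80 mm above the bench). Spring presses down with 5 N (down) to 8 N (at 0.23). It only swings up: it cannot be pushed along the channel.
- wedge_mid (a point): Loose brown wood wedge, 40 mm wide (x), 110 long (y), 36 high, 0.1 kg; point at mid length and width, 18 mm above its underside. Top flat, 36 high, from y = -55 to -10, then sloping to 4 high at y = +55, the thin end, which starts roughly in the pushing direction. Grip it across x at the flat part, y = -32. A square block of like wood and size nearby is not for use.
- rail_mid (a point): Loose long plain rail of brown wood with square ends, lying flat, 40 mm wide (x), 200 long (y), 36 high, 0.2 kg; point at its centre, 18 mm above its underside. y lies along it, roughly in the pushing direction; both ends are alike. Gripped 45 mm behind its centre, the hand stays clear of the arm.
Things that resemble listed ones, but are neither listed nor needed, are in the scene too. Leave any red or yellow look-alike of the part that bears rail_mid alone.

How it is judged:
On the way:
1. the roller stands on the flat top of the wedge, the arm held open, before the rail is beneath it (value of joint clamp_arm above 0.18 rad and y of wedge_mid in the frame of jig between 0 and 0.06 m and y of rail_mid in the frame of jig below -0.09 m), for 0.05 s.
At the end, for the whole second after the job is handed in: Wedge flat in the channel past the roller, within 17 mm of the end stop; rail flat in the channel behind it (within 10 degrees), its centre within 20 mm of the point 50 mm before the roller, where all touch; arm resting on the rail (joint 0.18 to 0.29) (y of wedge_mid in the frame of jig between 0.088 and 0.12 m and y of rail_mid in the frame of jig between -0.07 and -0.03 m and x of rail_mid in the frame of jig between -0.02 and 0.02 m and z of each of rail_mid, wedge_mid in the frame of jig below 0.036 m and angle between rail_mid's own z axis and vertical below 0.1 rad and angle between the y axis of rail_mid and the y axis of jig, either way round below 0.17 rad and value of joint clamp_arm between 0.18 and 0.29 rad and x of wedge_mid in the frame of jig between -0.02 and 0.02 m).
It fails at once if a bystander (square offcut, dowelled rail, glue jar or mallet) is moved more than 30 mm (distance of any of offcut, dowel_rail, glue, mallet from where it was at the start of the episode above 0.03 m).
It also fails if it takes over 64 s, if anything falls off the work surface, if the arm or the gripper's body presses on something with over 40 N, if the wrist force passes 120 N, or if a joint passes its speed limit or range.

## Working session

There is one attempt and no reset: what is moved stays moved. The work goes in short steps, Python scripts to look and compute and a tool call to move; the robot and the scene stay as the last step left them, time stands still between calls to the robot, and variables do not carry over. Pictures are saved under pics/ and viewed, at most 10 in all, crops included, and the job is handed in when it is done.

Besides the shell and the picture viewer there is one more tool, called after ">>>" as name(argument=value, ...) on one line, values as JSON. servo_tool: Moves the arm, as the interface text tells. Its arguments: {"type":"object","properties":{"increments":{"type":"array"},"force":{"type":"number"}},"required":["increments"]}

```bash
mkdir -p pics; cat > h.py <<'E'
import numpy as np, cv2
from scipy.spatial.transform import Rotation as R
from plant import *
def cloud(name):
    p=camera_params(name); im,d=read_camera(name)
    K=np.array([[p['fx'],0,p['cx']],[0,p['fy'],p['cy']],[0,0,1]])
    v,u=np.mgrid[0:480,0:640]
    n=cv2.undistortPoints(np.stack([u.ravel(),v.ravel()],1).astype(float)[:,None],K,np.array([p['k1'],0,0,0.]))[:,0]
    c=np.c_[n,np.ones(len(n))]*d.ravel()[:,None]
    W=(c-np.array(p['tvec']).ravel())@R.from_rotvec(np.array(p['rvec']).ravel()).as_matrix()
    W[d.ravel()==0]=np.nan
    return im,W.reshape(480,640,3)
E
python3 - <<'E'
from h import *
for n in ('top','scene'):
    im,W=cloud(n); cv2.imwrite(f'pics/{n}0.png',im[:,:,::-1]); np.savez(f'{n}0.npz',im=im,W=W)
s=read_state();print(s['t'],s['tool_pos'],s['orientation'],s['force'])
print(R.from_rotvec(s['orientation']).as_matrix().round(3))
E
```

```text
0.1 [0.20549881 0.5635029  0.40379504] [-5.46518160e-01 -3.09323411e+00  2.50435191e-03] [ 0.97575337  0.37132925 -0.54720239]
[[-0.939  0.343 -0.001]
 [ 0.343  0.939 -0.001]
 [ 0.    -0.002 -1.   ]]
```

View pics/top0.png

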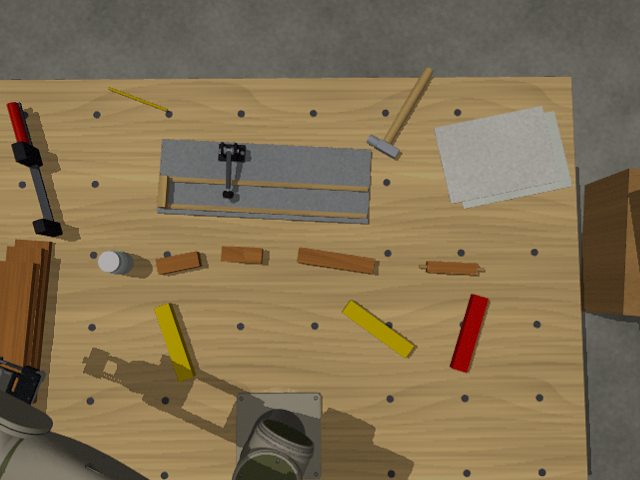

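View pics/scene0.png

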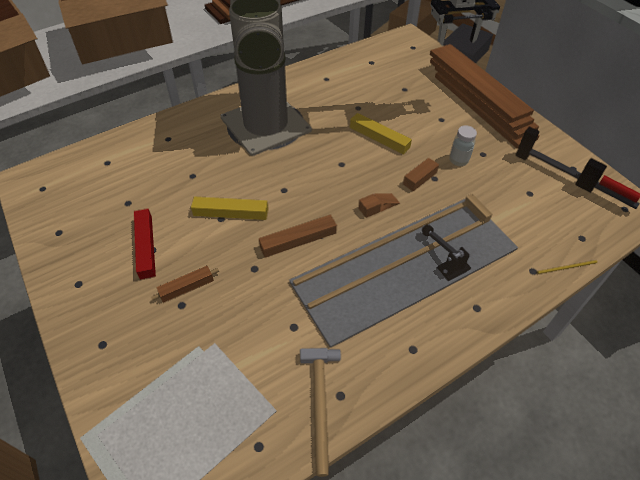

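The top view shows the jig with its end stop at the left (165,190) and the roller at (228,193). The wedge is at (242,255) with the square offcut to its left (178,263). The rail is at (336,260), the dowelled rail at (452,268) and the glue jar at (115,262). Next I fit their poses from the depth cloud.

```bash
python3 - <<'E'
from h import *
z=np.load('top0.npz');W=z['W'];im=z['im'].astype(int)
print('bench z',np.nanmedian(W[280:300,200:420,2]))
def box(r0,r1,c0,c1,zl,zh,name):
    P=W[r0:r1,c0:c1].reshape(-1,3);P=P[(P[:,2]>zl)&(P[:,2]<zh)]
    if len(P)<5: print(name,len(P));return
    (c,s,a)=cv2.minAreaRect((P[:,:2]*1000).astype(np.float32)); b=cv2.boxPoints((c,s,a))
    print(name,len(P),'c',np.round(c,1),'s',np.round(s,1),'a',round(a,1),'z',np.median(P[:,2]).round(4),'corners',b.round().tolist())
box(235,285,205,280,.005,.06,'wedge all'); box(235,285,205,280,.032,.045,'wedge flat')
box(235,285,285,390,.028,.045,'rail'); box(240,285,145,210,.028,.045,'offcut')
box(165,215,155,175,.034,.05,'stop')
box(170,195,250,372,.016,.026,'strip far'); box(200,225,172,372,.016,.026,'strip near')
box(135,165,210,250,.065,.085,'bracket'); box(180,202,215,240,.03,.09,'roller')
box(185,208,250,372,.006,.0155,'floor')
for r in range(165,226,3): print(r,W[r,[180,200,300,350]].round(3)[:,[0,2]].tolist())
E
```

```text
bench z 0.0002495583177231564
wedge all 960 c [456.6  97.6] s [196.4 129.5] a 89.7 z 0.0189 corners [[391.0, -0.0], [521.0, -1.0], [522.0, 195.0], [392.0, 196.0]]
wedge flat 300 c [466.9  74.5] s [63.8 40.1] a 86.0 z 0.0367 corners [[445.0, 44.0], [485.0, 41.0], [489.0, 105.0], [449.0, 108.0]]
rail 1184 c [ 451.2 -149.3] s [200.1  40.3] a 81.1 z 0.0364 corners [[416.0, -245.0], [456.0, -251.0], [487.0, -54.0], [447.0, -47.0]]
offcut 655 c [447.8 260.5] s [ 40.5 111.2] a 11.5 z 0.0368 corners [[417.0, 311.0], [439.0, 202.0], [479.0, 210.0], [457.0, 319.0]]
stop 289 c [634.1 301.9] s [25.1 83.6] a 86.6 z 0.0429 corners [[592.0, 292.0], [675.0, 287.0], [677.0, 312.0], [593.0, 317.0]]
strip far 841 c [660.  -80.8] s [313.1  65.4] a 89.7 z 0.0191 corners [[627.0, -237.0], [692.0, -237.0], [693.0, 76.0], [628.0, 76.0]]
strip near 1256 c [593.7  22.2] s [517.4  61. ] a 86.7 z 0.0193 corners [[549.0, -234.0], [609.0, -238.0], [639.0, 279.0], [578.0, 282.0]]
bracket 162 c [729.1 125.1] s [49.4 49.9] a 88.5 z 0.0717 corners [[704.0, 101.0], [753.0, 100.0], [755.0, 149.0], [705.0, 150.0]]
rolle
[... 990 characters left out ...]
 [0.626, 0.01]]
198 [[0.621, 0.007], [0.619, 0.016], [0.619, 0.01], [0.618, 0.013]]
201 [[0.611, 0.018], [0.612, 0.01], [0.61, 0.014], [0.609, 0.017]]
204 [[0.603, 0.017], [0.605, 0.008], [0.602, 0.016], [0.603, 0.005]]
207 [[0.595, 0.021], [0.596, 0.013], [0.595, 0.009], [0.594, 0.006]]
210 [[0.588, 0.01], [0.588, 0.013], [0.586, 0.013], [0.585, 0.018]]
213 [[0.58, 0.012], [0.58, 0.013], [0.577, 0.023], [0.577, 0.014]]
216 [[0.574, -0.001], [0.573, 0.003], [0.571, 0.008], [0.569, 0.02]]
219 [[0.565, 0.005], [0.565, 0.003], [0.563, 0.011], [0.562, 0.012]]
222 [[0.557, 0.005], [0.557, 0.002], [0.555, 0.006], [0.554, 0.013]]
225 [[0.55, -0.002], [0.549, -0.002], [0.548, 0.001], [0.547, 0.001]]
```

```bash
cat >> h.py <<'E'
def onplane(name,uv,zp):
    p=camera_params(name);K=np.array([[p['fx'],0,p['cx']],[0,p['fy'],p['cy']],[0,0,1]])
    n=cv2.undistortPoints(np.asarray(uv,float)[:,None],K,np.array([p['k1'],0,0,0.]))[:,0]
    M=R.from_rotvec(np.array(p['rvec']).ravel()).as_matrix();o=-M.T@np.array(p['tvec']).ravel()
    r=np.c_[n,np.ones(len(n))]@M
    return o+r*((zp-o[2])/r[:,2])[:,None]
E
python3 - <<'E'
from h import *
im=np.load('top0.npz')['im'];hsv=cv2.cvtColor(im,cv2.COLOR_RGB2HSV).astype(int)
print('hsv strip',hsv[183,300],hsv[209,300],'floor',hsv[197,300],'wedge',hsv[255,235],hsv[255,255],'rail',hsv[260,336],'bench',hsv[290,300])
# strips: saturated pixels column by column
for nm,(r0,r1),cs in(('far',(172,196),list(range(245,365))),('near',(200,219),list(range(180,365)))):
    uv=[]
    for c in cs:
        m=np.where(hsv[r0:r1,c,1]>70)[0]
        if len(m): uv.append((c,r0+m.mean()))
    P=onplane('top',uv,.02);k,b=np.polyfit(P[:,1],P[:,0],1);res=P[:,0]-k*P[:,1]-b
    g=abs(res)<.004;k,b=np.polyfit(P[g,1],P[g,0],1);print(nm,len(P),g.sum(),'x=%.4f*y+%.4f'%(k,b))
def brown(r0,r1,c0,c1,zp,nm):
    m=np.zeros((480,640),np.uint8);s=hsv[r0:r1,c0:c1];m[r0:r1,c0:c1]=((s[...,1]>125)&(s[...,0]<15)&(s[...,2]<190))
    n,l,st,_=cv2.connectedComponentsWithStats(m);i=1+np.argmax(st[1:,4]);v,u=np.where(l==i)
    P=onplane('top',np.c_[u,v],zp)[:,:2]*1000
    c,s,a=cv2.minAreaRect(P.astype(np.float32));print(nm,st[i],np.round(c,1),np.round(s,1),round(a,1),cv2.boxPoints((c,s,a)).round().tolist())
brown(235,285,205,280,.02,'wedge');brown(235,285,285,390,.036,'rail')
v,u=np.where(hsv[185:202,218:240,2]<45);P=onplane('top',np.c_[u+218,v+185],.045);print('roller',P.min(0),P.max(0),len(P))
print('stop face pix row190', [ (c,hsv[190,c].tolist()) for c in range(160,174)]);print(onplane('top',[(168,185),(168,200)],.042),onplane('top',[(371,195)],.012))
big=cv2.resize(im[130:290,140:390],None,fx=3,fy=3,interpolation=cv2.INTER_CUBIC);cv2.imwrite('pics/crop1.png',big[:,:,::-1])
E
```

```text
hsv strip [ 18  68 128] [ 75   5 110] floor [105   5 110] wedge [ 15 181 128] [ 15 185 138] rail [ 14 177 121] bench [ 19 112 160]
far 120 120 x=0.0554*y+0.6538
near 185 181 x=0.0282*y+0.5788
wedge [229 247  15  11  50] [475.1 111.6] [33. 25.] 31.1 [[454.0, 114.0], [467.0, 92.0], [496.0, 109.0], [483.0, 131.0]]
rail [299 248  46  21 179] [ 457.9 -110.1] [118.4  37.8] 81.3 [[430.0, -166.0], [468.0, -171.0], [485.0, -54.0], [448.0, -49.0]]
roller [0.6143379 0.1164068 0.045    ] [0.63278522 0.14241318 0.045     ] 71
stop face pix row190 [(160, [20, 127, 147]), (161, [19, 128, 151]), (162, [19, 126, 156]), (163, [19, 124, 160]), (164, [19, 124, 164]), (165, [20, 127, 157]), (166, [19, 137, 84]), (167, [18, 138, 61]), (168, [16, 111, 62]), (169, [15, 40, 63]), (170, [105, 16, 65]), (171, [135, 7, 69]), (172, [90, 11, 69]), (173, [60, 4, 65])]
[[0.64990935 0.28625624 0.042     ]
 [0.61049772 0.28569934 0.042     ]] [[ 0.62542318 -0.24504374  0.012     ]]
```

View pics/crop1.png

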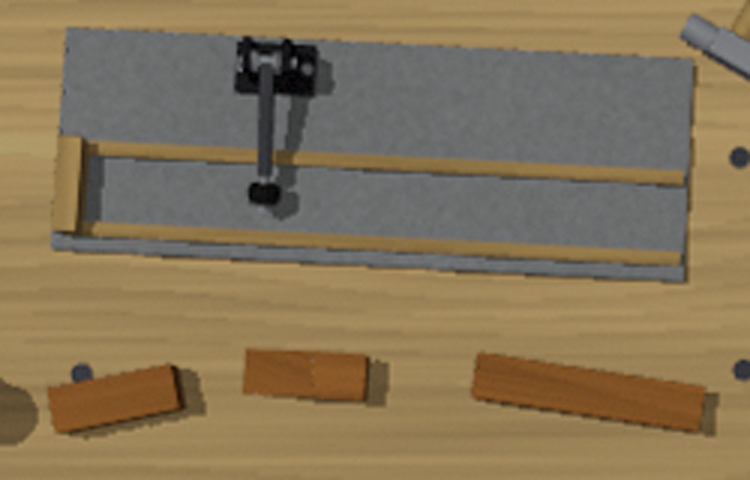

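```bash
python3 - <<'E'
from h import *
f=lambda pts,z:(onplane('top',[(140+x/3-.33,130+y/3-.33) for x,y in pts],z)*1000).round(1)[:,:2].tolist()
print('far',f([(85,142),(685,172),(100,156),(685,184)],.02))
print('near',f([(80,236),(680,265),(80,224),(680,252)],.02))
print('stop face',f([(84,139),(78,232)],.042));print('loading end',f([(686,187),(684,252)],.012))
print('board L/R',f([(68,28),(692,60),(685,282),(52,249)],.012))
print('roller',f([(264,193)],.052))
print('wedge flat',f([(313,352),(366,356),(366,402),(312,398)],.036),'thin',f([(245,349),(244,392)],.004))
print('rail',f([(478,353),(705,387),(699,431),(472,398)],.036))
M=R.from_rotvec(read_state()['orientation']).as_matrix();print(M.round(3))
E
```

```text
far [[675.2, 292.1], [645.5, -236.6], [662.7, 278.7], [634.8, -236.5]]
near [[591.7, 295.4], [563.1, -231.2], [602.3, 295.5], [574.6, -231.3]]
stop face [[673.6, 287.5], [592.2, 291.5]]
loading end [[633.5, -238.1], [575.6, -235.6]]
board L/R [[779.7, 310.8], [747.6, -244.9], [549.0, -236.1], [581.4, 322.0]]
roller [[623.7, 129.2]]
wedge flat [[487.3, 88.4], [483.6, 42.6], [443.8, 42.6], [447.6, 89.1]] thin [[492.6, 152.4], [454.6, 153.0]]
rail [[485.7, -54.2], [455.1, -250.0], [417.2, -244.3], [446.8, -48.9]]
[[-0.939  0.343 -0.001]
 [ 0.343  0.939 -0.001]
 [ 0.    -0.002 -1.   ]]
```

```bash
cat >> h.py <<'E'
J=np.array([624.,129.5]);yj=np.array([.054,.9985]);xj=np.array([.9985,-.054])
def jig(x,y): return J+x*xj+y*yj
def go(xy,z,yaw):
    """slide mm and dr for TCP at xy,z mm with tool y at world angle yaw, pointing down"""
    s=read_state();M=R.from_rotvec(s['orientation'])
    c,sn=np.cos(yaw),np.sin(yaw);T=R.from_matrix(np.array([[-sn,c,0],[c,sn,0],[0,0,-1.]]))
    T=R.from_matrix(np.column_stack([[sn,-c,0],[c,sn,0],[0,0,-1]])) if False else R.from_matrix(np.column_stack([np.cross([c,sn,0],[0,0,-1]),[c,sn,0],[0,0,-1]]))
    d=np.r_[xy,z]-np.array(s['tool_pos'])*1000
    print('t',round(s['t'],2),'slide',M.inv().apply(d).round(1),'dr',(M.inv()*T).as_rotvec().round(4),'pos',np.round(s['tool_pos'],4),'F',np.round(s['force'],1),'open',s['opening'])
E
sed -i '/if False/{s/.*/    T=R.from_matrix(np.column_stack([np.cross([c,sn,0],[0,0,-1]),[c,sn,0],[0,0,-1]]))/};/T=R.from_matrix(np.array/d' h.py
sed -i 's/^    """slide.*//' h.py; sed -i 's/^    s=read_state();M=R.from_rotvec(s\[.orientation.\])/&\n    c,sn=np.cos(yaw),np.sin(yaw)/' h.py
python3 -c "
from h import *
go([465.7,65.7],290,-.09)"
```

```text
t 0.1 slide [-415.  -378.3  114.4] dr [-1.500e-03  9.000e-04  1.311e+00] pos [0.2055 0.5635 0.4038] F [ 1.   0.4 -0.5] open 0.09281633802498111
```

>>> servo_tool(increments=[{"slide": [-415, -378, 114], "dr": [-0.0015, 0.001, 1.311], "jaw": 0}, {"slide": [-415, -378, 114], "dr": [-0.0015, 0.001, 1.311], "jaw": 0}, {"slide": [-415, -378, 114], "dr": [-0.0015, 0.001, 1.311], "jaw": 0}, {"slide": [-415, -378, 114], "dr": [-0.0015, 0.001, 1.311], "jaw": 0}, {"slide": [-415, -378, 114], "dr": [-0.0015, 0.001, 1.311], "jaw": 0}, {"slide": [-415, -378, 114], "dr": [-0.0015, 0.001, 1.311], "jaw": 0}, {"slide": [-415, -378, 114], "dr": [-0.0015, 0.001, 1.311], "jaw": 0}, {"slide": [-415, -378, 114], "dr": [-0.0015, 0.001, 1.311], "jaw": 0}, {"slide": [-415, -378, 114], "dr": [-0.0015, 0.001, 1.311], "jaw": 0}, {"slide": [-415, -378, 114], "dr": [-0.0015, 0.001, 1.311], "jaw": 0}, {"slide": [-415, -378, 114], "dr": [-0.0015, 0.001, 1.311], "jaw": 0}, {"slide": [-415, -378, 114], "dr": [-0.0015, 0.001, 1.311], "jaw": 0}, {"slide": [-415, -378, 114], "dr": [-0.0015, 0.001, 1.311], "jaw": 0}, {"slide": [-415, -378, 114], "dr": [-0.0015, 0.001, 1.311], "jaw": 0}, {"slide": [-415, -378, 114], "dr": [-0.0015, 0.001, 1.311], "jaw": 0}, {"slide": [-415, -378, 114], "dr": [-0.0015, 0.001, 1.311], "jaw": 0}])

```text
t: 1.7
tool_pos: [0.4656, 0.0675, 0.291]
orientation: [-2.317, -2.121, -0.003]
force: [0.2, -0.3, 0.8]
opening: 0.0928
gripper_force: 0.0
```

```bash
python3 -c "
from h import *
go([465.7,65.7],199,-.09)
im,W=cloud('wrist');cv2.imwrite('pics/w1.png',im[:,:,::-1])"
```

```text
t 1.7 slide [-1.9  0.2 92. ] dr [ 0.0008 -0.0019  0.0018] pos [0.4656 0.0675 0.291 ] F [ 0.2 -0.3  0.8] open 0.09281695053790856
```

View pics/w1.png

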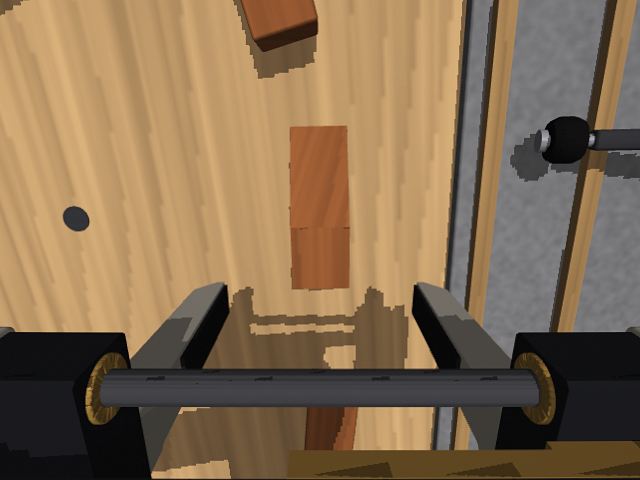

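The wrist view shows the wedge centred between the fingers (columns 290–349). Its crease is at row 228, its rear edge at row 289, and the thin end points away at row 126. I check those points metrically and refine the jig line too.

```bash
python3 -c "
from h import *
f=lambda p,z:(onplane('wrist',p,z)*1000).round(1)[:,:2].tolist()
print(f([(291,289),(349,289),(290,228),(349,228)],.036),f([(290,126),(347,126)],.004))
print('roller c',f([(567,140)],.037),'strips inner top',f([(500,100),(497,150),(608,60),(480,300),(571,320)],.02))
go([465.7,65.7],199,-.09)"
```

```text
[[443.5, 42.5], [484.4, 38.9], [447.8, 87.1], [487.3, 83.6]] [[452.7, 152.6], [492.6, 149.0]]
roller c [[627.0, 128.8]] strips inner top [[591.8, 156.6], [591.5, 124.8], [659.0, 174.7], [584.5, 13.2], [656.4, -10.6]]
t 1.75 slide [-1.9  0.1 92. ] dr [ 0.001  -0.0018  0.0019] pos [0.4656 0.0674 0.291 ] F [ 0.1 -0.3 -0. ] open 0.09289718227095697
```

>>> servo_tool(increments=[{"slide": [-1.5, 0, 40], "dr": [0, 0, 0], "jaw": 0}, {"slide": [-3, 0, 75], "dr": [0, 0, 0], "jaw": 0}, {"slide": [-3, 0, 92], "dr": [0, 0, 0], "jaw": 0}, {"slide": [-3, 0, 92], "dr": [0, 0, 0], "jaw": 0}, {"slide": [-3, 0, 92], "dr": [0, 0, 0], "jaw": 1}, {"slide": [-3, 0, 92], "dr": [0, 0, 0], "jaw": 1}, {"slide": [-3, 0, 92], "dr": [0, 0, 0], "jaw": 1}, {"slide": [-3, 0, 92], "dr": [0, 0, 0], "jaw": 1}, {"slide": [-3, 0, 92], "dr": [0, 0, 0], "jaw": 1}, {"slide": [-3, 0, 92], "dr": [0, 0, 0], "jaw": 1}, {"slide": [-3, 0, 92], "dr": [0, 0, 0], "jaw": 1}, {"slide": [-3, 0, 92], "dr": [0, 0, 0], "jaw": 1}, {"slide": [-3, 0, 92], "dr": [0, 0, 0], "jaw": 1}, {"slide": [-3, 0, 92], "dr": [0, 0, 0], "jaw": 1}], force=30)

```text
t: 3.15
tool_pos: [0.4657, 0.0635, 0.1988]
orientation: [-2.319, -2.119, -0.002]
force: [-0.1, -1.2, 2.9]
opening: 0.0399
gripper_force: 29.9
```

```bash
python3 -c "
from h import *
go(jig(0,-110),290,-.054)"
```

```text
t 3.15 slide [-29.8 155.7 -91.2] dr [ 0.0004 -0.0015 -0.036 ] pos [0.4657 0.0635 0.1988] F [-0.1 -1.2  2.9] open 0.03992974039108149
```

>>> servo_tool(increments=[{"slide": [0, 0, -45], "dr": [0, 0, 0], "jaw": 1}, {"slide": [0, 0, -85], "dr": [0, 0, 0], "jaw": 1}, {"slide": [-10, 40, -91], "dr": [0, 0, -0.02], "jaw": 1}, {"slide": [-20, 85, -91], "dr": [0, 0, -0.036], "jaw": 1}, {"slide": [-30, 130, -91], "dr": [0, 0, -0.036], "jaw": 1}, {"slide": [-30, 155, -91], "dr": [0, 0, -0.036], "jaw": 1}, {"slide": [-30, 156, -91], "dr": [0, 0, -0.036], "jaw": 1}, {"slide": [-30, 156, -91], "dr": [0, 0, -0.036], "jaw": 1}])

```text
t: 3.95
tool_pos: [0.6182, 0.0194, 0.2887]
orientation: [-2.279, -2.159, -0.0]
force: [-0.1, -0.0, -1.2]
opening: 0.0395
gripper_force: 29.9
```

```bash
python3 -c "
from h import *
go(jig(0,-110),211.5,-.054)
im,W=cloud('wrist');cv2.imwrite('pics/w2.png',im[:,:,::-1])"
```

```text
t 3.95 slide [ 0.2 -0.1 77.2] dr [-0.0013 -0.0016 -0.0002] pos [0.6182 0.0194 0.2887] F [-0.1 -0.  -1.2] open 0.03953080515588431
```

View pics/w2.png

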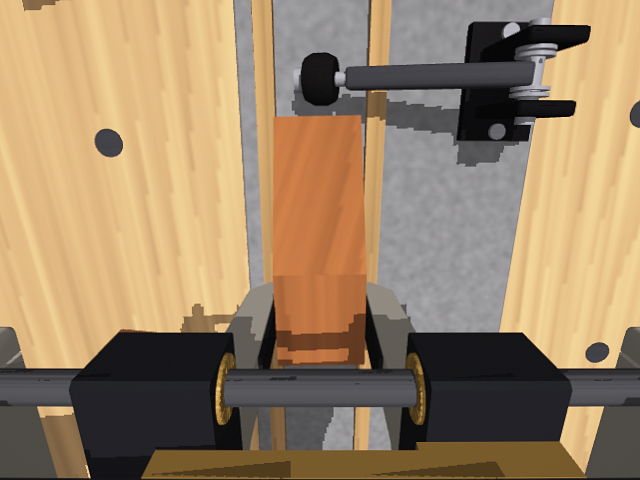

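The wedge hangs centred over the channel, with the strips' inner edges at columns 272 and 368. Its thin end is at row 117, just before the roller at (320,78). Lowering it now.

>>> servo_tool(increments=[{"slide": [0, 0, 35], "dr": [0, 0, 0], "jaw": 1}, {"slide": [0, 0, 60], "dr": [0, 0, 0], "jaw": 1}, {"slide": [0, 0, 70], "dr": [0, 0, 0], "jaw": 1}, {"slide": [0, 0, 75], "dr": [0, 0, 0], "jaw": 1}, {"slide": [0, 0, 76.5], "dr": [0, 0, 0], "jaw": 1}, {"slide": [0, 0, 77], "dr": [0, 0, 0], "jaw": 1}, {"slide": [0, 0, 77], "dr": [0, 0, 0], "jaw": 1}])

```text
t: 4.7
tool_pos: [0.619, 0.0196, 0.2142]
orientation: [2.28, 2.16, 0.005]
force: [0.6, 0.3, -0.6]
opening: 0.0396
gripper_force: 29.9
```

>>> servo_tool(increments=[{"slide": [0, 0, 0], "dr": [0, 0, 0], "jaw": 1}, {"slide": [0, 0, 0], "dr": [0, 0, 0], "jaw": 1}])

```text
t: 4.9
tool_pos: [0.6187, 0.0195, 0.2135]
orientation: [2.281, 2.16, 0.004]
force: [0.4, 0.4, -0.9]
opening: 0.0398
gripper_force: 29.9
```

>>> servo_tool(increments=[{"slide": [0, 0, 1.5], "dr": [0, 0, 0], "jaw": 1}, {"slide": [0, 0, 2], "dr": [0, 0, 0], "jaw": 1}, {"slide": [0, 0, 2], "dr": [0, 0, 0], "jaw": 1}, {"slide": [0, 0, 2], "dr": [0, 0, 0], "jaw": 1}])

```text
t: 5.3
tool_pos: [0.6184, 0.0195, 0.2108]
orientation: [-2.28, -2.16, -0.002]
force: [-0.4, 0.1, 1.2]
opening: 0.0399
gripper_force: 29.9
```

>>> servo_tool(increments=[{"slide": [0, 0, 0], "dr": [0, 0, 0], "jaw": 0.5}, {"slide": [0, 0, 0], "dr": [0, 0, 0], "jaw": 0}, {"slide": [0, 0, 0], "dr": [0, 0, 0], "jaw": 0}, {"slide": [0, 0, 0], "dr": [0, 0, 0], "jaw": 0}, {"slide": [0, 0, 0], "dr": [0, 0, 0], "jaw": 0}, {"slide": [0, 0, -20], "dr": [0, 0, 0], "jaw": 0}, {"slide": [0, 0, -60], "dr": [0, 0, 0], "jaw": 0}, {"slide": [0, 0, -100], "dr": [0, 0, 0], "jaw": 0}, {"slide": [0, 0, -100], "dr": [0, 0, 0], "jaw": 0}])

```text
t: 6.2
tool_pos: [0.6206, 0.0193, 0.3184]
orientation: [2.275, 2.155, 0.015]
force: [0.1, -0.0, 0.6]
opening: 0.0928
gripper_force: 0.0
```

```bash
python3 -c "
from h import *
go([444.3,-193.9],290,-.154)
im,W=cloud('wrist');cv2.imwrite('pics/w3.png',im[:,:,::-1])"
```

```text
t 6.2 slide [-222.5 -164.9   26.1] dr [ 0.0119 -0.0022  0.1001] pos [0.6206 0.0193 0.3184] F [ 0.1 -0.   0.6] open 0.09281743041754088
```

View pics/w3.png

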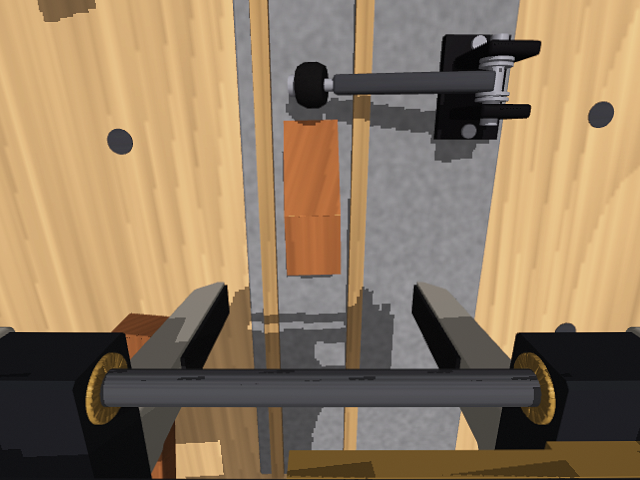

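The wedge lies flat in the channel with its thin end at row 121, just before the roller at (310,85). Now I go to the rail.

>>> servo_tool(increments=[{"slide": [-40, -30, 5], "dr": [0, 0, 0.02], "jaw": 0}, {"slide": [-80, -60, 10], "dr": [0, 0, 0.04], "jaw": 0}, {"slide": [-120, -90, 15], "dr": [0, 0, 0.06], "jaw": 0}, {"slide": [-160, -120, 18], "dr": [0, 0, 0.08], "jaw": 0}, {"slide": [-195, -145, 20], "dr": [0, 0, 0.1], "jaw": 0}, {"slide": [-215, -160, 20], "dr": [0, 0, 0.1], "jaw": 0}, {"slide": [-222, -165, 20], "dr": [0, 0, 0.1], "jaw": 0}, {"slide": [-222, -165, 20], "dr": [0, 0, 0.1], "jaw": 0}, {"slide": [-222, -165, 20], "dr": [0, 0, 0.1], "jaw": 0}])

```text
t: 7.15
tool_pos: [0.4419, -0.1927, 0.2899]
orientation: [-2.385, -2.043, -0.003]
force: [0.4, 0.2, 0.9]
opening: 0.0928
gripper_force: 0.0
```

```bash
python3 -c "
from h import *
go([444.3,-193.9],199,-.154)
im,W=cloud('wrist');cv2.imwrite('pics/w4.png',im[:,:,::-1])
hsv=cv2.cvtColor(im,cv2.COLOR_RGB2HSV)
P=W.reshape(-1,3)[(W[...,2]>.031).ravel()&(W[...,2]<.042).ravel()]*1000
P=P[(abs(P[:,0]-450)<60)&(P[:,1]<0)]
print(len(P),cv2.boxPoints(cv2.minAreaRect(P[:,:2].astype(np.float32))).round())"
```

```text
t 7.15 slide [-1.   2.5 90.9] dr [ 0.0001 -0.0023  0.    ] pos [ 0.4419 -0.1927  0.2899] F [0.4 0.2 0.9] open 0.09276162251531675
19090 [[ 415. -248.]
 [ 455. -254.]
 [ 486.  -56.]
 [ 447.  -50.]]
```

View pics/w4.png

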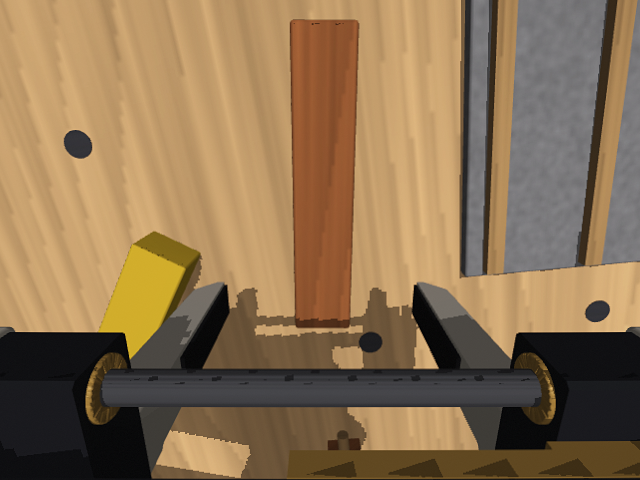

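The rail runs from row 20 to row 327, centred between the fingers at about column 323. The yellow bar's nearest corner at (201,252) lies outside the left finger. Grasping now.

>>> servo_tool(increments=[{"slide": [-2, 1, 40], "dr": [0, 0, 0], "jaw": 0}, {"slide": [-3, 2, 75], "dr": [0, 0, 0], "jaw": 0}, {"slide": [-3, 2, 91], "dr": [0, 0, 0], "jaw": 0}, {"slide": [-3, 2, 91], "dr": [0, 0, 0], "jaw": 0}, {"slide": [-3, 2, 91], "dr": [0, 0, 0], "jaw": 1}, {"slide": [-3, 2, 91], "dr": [0, 0, 0], "jaw": 1}, {"slide": [-3, 2, 91], "dr": [0, 0, 0], "jaw": 1}, {"slide": [-3, 2, 91], "dr": [0, 0, 0], "jaw": 1}, {"slide": [-3, 2, 91], "dr": [0, 0, 0], "jaw": 1}, {"slide": [-3, 2, 91], "dr": [0, 0, 0], "jaw": 1}, {"slide": [-3, 2, 91], "dr": [0, 0, 0], "jaw": 1}, {"slide": [-3, 2, 91], "dr": [0, 0, 0], "jaw": 1}, {"slide": [-3, 2, 91], "dr": [0, 0, 0], "jaw": 1}], force=50)

```text
t: 8.5
tool_pos: [0.4432, -0.1965, 0.1994]
orientation: [-2.385, -2.044, -0.002]
force: [0.3, -0.7, 1.5]
opening: 0.0397
gripper_force: 50.0
```

```bash
python3 -c "
from h import *
go(jig(0,-290),290,-.054)"
```

```text
t 8.5 slide [ 61.5 157.7 -90.4] dr [ 0.0006 -0.0015 -0.1   ] pos [ 0.4432 -0.1965  0.1994] F [ 0.3 -0.7  1.5] open 0.039739877229626686
```

>>> servo_tool(increments=[{"slide": [0, 0, -40], "dr": [0, 0, 0], "jaw": 1}, {"slide": [0, 0, -80], "dr": [0, 0, 0], "jaw": 1}, {"slide": [10, 30, -90], "dr": [0, 0, -0.03], "jaw": 1}, {"slide": [25, 70, -90], "dr": [0, 0, -0.06], "jaw": 1}, {"slide": [42, 110, -90], "dr": [0, 0, -0.1], "jaw": 1}, {"slide": [55, 142, -90], "dr": [0, 0, -0.1], "jaw": 1}, {"slide": [61, 157, -90], "dr": [0, 0, -0.1], "jaw": 1}, {"slide": [61, 157, -90], "dr": [0, 0, -0.1], "jaw": 1}, {"slide": [61, 157, -90], "dr": [0, 0, -0.1], "jaw": 1}, {"slide": [61, 157, -90], "dr": [0, 0, -0.1], "jaw": 1}])

```text
t: 9.5
tool_pos: [0.6066, -0.1607, 0.2889]
orientation: [-2.28, -2.159, -0.001]
force: [0.4, -0.1, -2.7]
opening: 0.0396
gripper_force: 50.0
```

```bash
python3 -c "
from h import *
go(jig(0,-290),211.5,-.054)
im,W=cloud('wrist');cv2.imwrite('pics/w5.png',im[:,:,::-1])"
```

```text
t 9.5 slide [ 0.6  1.8 77.4] dr [-0.0009 -0.0017 -0.0005] pos [ 0.6066 -0.1607  0.2889] F [ 0.4 -0.1 -2.7] open 0.039564548793809586
```

View pics/w5.png

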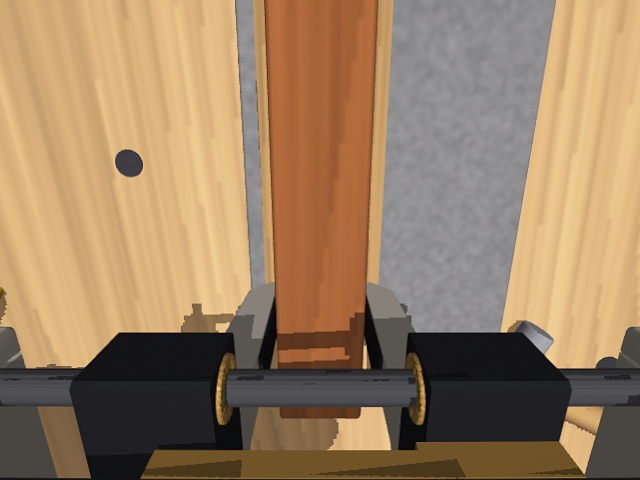

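The rail hangs along the channel between both strips (columns 270 and 377). The mallet head at (540,340) is clear. Lowering it now.

>>> servo_tool(increments=[{"slide": [0, 1, 35], "dr": [0, 0, 0], "jaw": 1}, {"slide": [0, 1.5, 60], "dr": [0, 0, 0], "jaw": 1}, {"slide": [0, 1.5, 70], "dr": [0, 0, 0], "jaw": 1}, {"slide": [0, 1.5, 75], "dr": [0, 0, 0], "jaw": 1}, {"slide": [0, 1.5, 77], "dr": [0, 0, 0], "jaw": 1}, {"slide": [0, 1.5, 77.5], "dr": [0, 0, 0], "jaw": 1}, {"slide": [0, 1.5, 77.5], "dr": [0, 0, 0], "jaw": 1}, {"slide": [0, 1.5, 77.5], "dr": [0, 0, 0], "jaw": 1}, {"slide": [0, 1.5, 77.5], "dr": [0, 0, 0], "jaw": 1}])

```text
t: 10.45
tool_pos: [0.6094, -0.1604, 0.2127]
orientation: [2.28, 2.16, 0.003]
force: [-0.2, -0.3, -2.5]
opening: 0.0394
gripper_force: 50.0
```

```bash
python3 -c "
from h import *
go(jig(0,-95),211.5,-.054)"
```

```text
t 10.45 slide [195.3  -1.1   1.5] dr [ 0.0017 -0.0012  0.0001] pos [ 0.6094 -0.1604  0.2127] F [-0.2 -0.3 -2.5] open 0.03940904369280996
```

>>> servo_tool(increments=[{"slide": [0, 0, 1.5], "dr": [0, 0, 0], "jaw": 1}, {"slide": [8, -0.5, 1.5], "dr": [0, 0, 0], "jaw": 1}, {"slide": [16, -0.5, 1.5], "dr": [0, 0, 0], "jaw": 1}, {"slide": [24, -0.5, 1.5], "dr": [0, 0, 0], "jaw": 1}, {"slide": [32, -0.5, 1.5], "dr": [0, 0, 0], "jaw": 1}, {"slide": [40, -0.5, 1.5], "dr": [0, 0, 0], "jaw": 1}, {"slide": [48, -0.5, 1.5], "dr": [0, 0, 0], "jaw": 1}, {"slide": [56, -0.5, 1.5], "dr": [0, 0, 0], "jaw": 1}, {"slide": [64, -0.5, 1.5], "dr": [0, 0, 0], "jaw": 1}, {"slide": [72, -0.5, 1.5], "dr": [0, 0, 0], "jaw": 1}])

```text
t: 11.45
tool_pos: [0.6128, -0.0893, 0.2115]
orientation: [2.279, 2.159, 0.0]
force: [-1.9, -13.9, 4.1]
opening: 0.0395
gripper_force: 50.0
```

>>> servo_tool(increments=[{"slide": [8, 0, 0], "dr": [0, 0, 0], "jaw": 1}, {"slide": [16, 0, 0], "dr": [0, 0, 0], "jaw": 1}, {"slide": [24, 0, 0], "dr": [0, 0, 0], "jaw": 1}, {"slide": [32, 0, 0], "dr": [0, 0, 0], "jaw": 1}, {"slide": [40, 0, 0], "dr": [0, 0, 0], "jaw": 1}, {"slide": [48, 0, 0], "dr": [0, 0, 0], "jaw": 1}])

```text
t: 12.05
tool_pos: [0.6153, -0.0411, 0.2114]
orientation: [2.279, 2.159, 0.0]
force: [-1.5, -12.0, 4.9]
opening: 0.0397
gripper_force: 50.0
```

```bash
python3 -c "
from h import *
go(jig(0,-95),211.5,-.054)
im,W=cloud('scene');cv2.imwrite('pics/s5.png',cv2.resize(im[170:330,300:540],None,fx=3,fy=3)[:,:,::-1])"
```

```text
t 12.05 slide [75.9 -0.5 -0.1] dr [0.0015 0.0013 0.0001] pos [ 0.6153 -0.0411  0.2114] F [ -1.5 -12.    4.9] open 0.03967534099773907
```

View pics/s5.png

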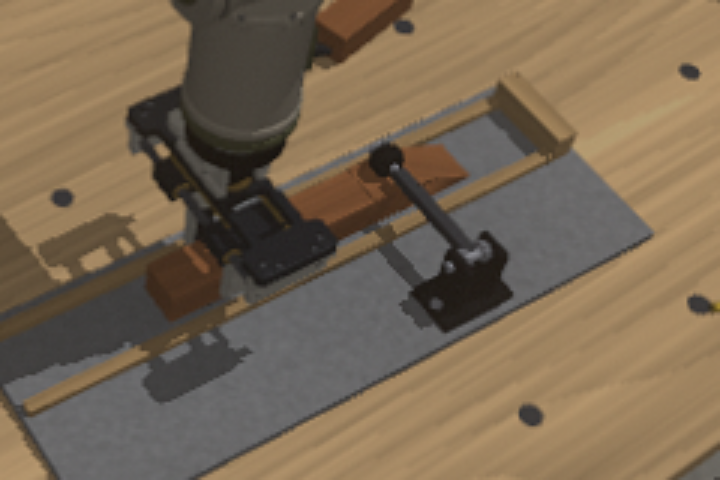

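The roller at (385,158) stands on the wedge's flat top, and the rail is behind the wedge. I keep pushing, gently near the end stop.

>>> servo_tool(increments=[{"slide": [5, 0, 0], "dr": [0, 0, 0], "jaw": 1}, {"slide": [10, 0, 0], "dr": [0, 0, 0], "jaw": 1}, {"slide": [18, 0, 0], "dr": [0, 0, 0], "jaw": 1}, {"slide": [26, 0, 0], "dr": [0, 0, 0], "jaw": 1}, {"slide": [34, 0, 0], "dr": [0, 0, 0], "jaw": 1}, {"slide": [42, 0, 0], "dr": [0, 0, 0], "jaw": 1}, {"slide": [50, 0, 0], "dr": [0, 0, 0], "jaw": 1}, {"slide": [56, 0, 0], "dr": [0, 0, 0], "jaw": 1}, {"slide": [61, 0, 0], "dr": [0, 0, 0], "jaw": 1}, {"slide": [65, 0, 0], "dr": [0, 0, 0], "jaw": 1}, {"slide": [67, 0, 0], "dr": [0, 0, 0], "jaw": 1}, {"slide": [68, 0, 0], "dr": [0, 0, 0], "jaw": 1}])

```text
t: 13.3
tool_pos: [0.619, 0.0269, 0.2115]
orientation: [2.279, 2.16, 0.001]
force: [-0.0, -10.5, 5.9]
opening: 0.0394
gripper_force: 50.0
```

>>> servo_tool(increments=[{"slide": [1, 0, 0], "dr": [0, 0, 0], "jaw": 1}, {"slide": [2, 0, 0], "dr": [0, 0, 0], "jaw": 1}, {"slide": [3, 0, 0], "dr": [0, 0, 0], "jaw": 1}, {"slide": [4, 0, 0], "dr": [0, 0, 0], "jaw": 1}, {"slide": [4, 0, 0], "dr": [0, 0, 0], "jaw": 1}])

```text
t: 13.8
tool_pos: [0.6192, 0.0308, 0.2115]
orientation: [2.279, 2.16, 0.001]
force: [-0.4, -10.6, 5.2]
opening: 0.0396
gripper_force: 50.0
```

Not at the stop yet, so I creep on in small steps.

>>> servo_tool(increments=[{"slide": [1, 0, 0], "dr": [0, 0, 0], "jaw": 1}, {"slide": [2, 0, 0], "dr": [0, 0, 0], "jaw": 1}, {"slide": [3, 0, 0], "dr": [0, 0, 0], "jaw": 1}, {"slide": [3, 0, 0], "dr": [0, 0, 0], "jaw": 1}])

```text
t: 14.2
tool_pos: [0.6194, 0.0338, 0.2115]
orientation: [2.279, 2.16, 0.001]
force: [-0.7, -9.5, 4.9]
opening: 0.0397
gripper_force: 50.0
```

>>> servo_tool(increments=[{"slide": [1, 0, 0], "dr": [0, 0, 0], "jaw": 1}, {"slide": [2, 0, 0], "dr": [0, 0, 0], "jaw": 1}, {"slide": [2, 0, 0], "dr": [0, 0, 0], "jaw": 1}])

```text
t: 14.5
tool_pos: [0.6195, 0.0344, 0.2114]
orientation: [2.279, 2.158, -0.002]
force: [-0.5, -16.5, 4.7]
opening: 0.0393
gripper_force: 50.0
```

The wedge is on the stop: the force rose and motion stalled at the expected place. I relieve the push, release and lift.

>>> servo_tool(increments=[{"slide": [-1, 0, 0], "dr": [0, 0, 0], "jaw": 1}, {"slide": [-1, 0, 0], "dr": [0, 0, 0], "jaw": 0.6}, {"slide": [-1, 0, 0], "dr": [0, 0, 0], "jaw": 0}, {"slide": [-1, 0, 0], "dr": [0, 0, 0], "jaw": 0}, {"slide": [-1, 0, 0], "dr": [0, 0, 0], "jaw": 0}, {"slide": [-1, 0, 0], "dr": [0, 0, 0], "jaw": 0}, {"slide": [-1, 0, -20], "dr": [0, 0, 0], "jaw": 0}, {"slide": [-1, 0, -60], "dr": [0, 0, 0], "jaw": 0}, {"slide": [-1, 0, -100], "dr": [0, 0, 0], "jaw": 0}, {"slide": [-20, 0, -130], "dr": [0, 0, 0], "jaw": 0}, {"slide": [-50, 0, -140], "dr": [0, 0, 0], "jaw": 0}, {"slide": [-80, 0, -140], "dr": [0, 0, 0], "jaw": 0}, {"slide": [-80, 0, -140], "dr": [0, 0, 0], "jaw": 0}, {"slide": [-80, 0, -140], "dr": [0, 0, 0], "jaw": 0}])

```text
t: 15.9
tool_pos: [0.6147, -0.0439, 0.3504]
orientation: [-2.281, -2.158, -0.003]
force: [-0.1, 0.5, -0.6]
opening: 0.0932
gripper_force: 0.0
```

```bash
python3 -c "
from h import *
im,W=cloud('scene');a=cv2.resize(im[170:330,300:540],None,fx=2.5,fy=2.5)
im,W=cloud('wrist');b=cv2.resize(im,(266,200));b=np.vstack([b,np.zeros((200,266,3),np.uint8)])
cv2.imwrite('pics/end.png',cv2.resize(np.hstack([a,b]),(800,371))[:,:,::-1])
for z0,z1,n in((.045,.052,'top'),):
    Q=(W.reshape(-1,3)*1000)[::1];d=Q[:,:2]-J;x=d@xj;y=d@yj
    m=(Q[:,2]>43)&(Q[:,2]<53)&(abs(x)<26)&(y>-170)&(y<-25);print('rail top x',np.percentile(x[m],[1,50,99]).round(1),'y',np.percentile(y[m],[.5,99.5]).round(1),'z',np.median(Q[m,2]).round(1))
"
```

```text
rail top x [-17.9   1.2  21.1] y [-149.4  -25.6] z 48.5
```

View pics/end.png

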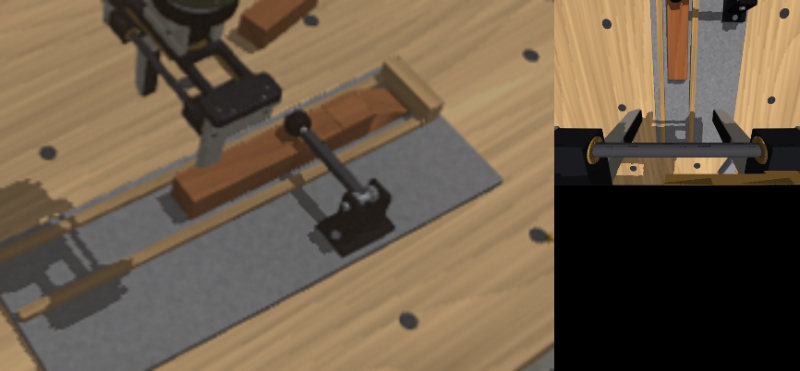

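The wedge's thin end meets the stop at (408,105), the rail is flat behind it, and the roller at (297,123) bears on the rail. The rail's rear end measures -149 mm in the jig frame, so its centre is at about -50 mm. Handing in.

```bash
python3 -c "
from plant import *
print(close_job())"
```

```text
the job is handed in; nothing more can be done
None
```

The job is handed in at about 16 s of the 64 s allowed: the last pictures show the wedge against the end stop, the rail flat behind it with its centre about 50 mm before the roller, and the roller resting on the rail; `close_job` returned no verdict, and I did not re-measure the bystanders.

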